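Sort the ferrite rings off the sorting tray

ROBOT

A 6-joint arm with a two-finger parallel gripper is mounted at the origin on the work surface. World frame = base frame: x ahead of the robot, y to its left, z up, the work surface at z = 0. Lengths are in mm, angles in rad, forces in N, time in s.
With the tool pointing down it reaches from about 375 to 925 mm from the base axis. Payload 5.7 kg.
Tool frame: the origin (TCP) lies midway between the tips of the shut fingers; the grasp point (between the pads) lies 19 mm behind it; z points along the fingers, y is the direction in which the jaws open and shut (so a half turn about z gives the same grasp; the last joint's range is limited). The gripper opens to 85 mm and grips with 20 to 120 N. Pads are 22 mm wide; open, the fingers measure 114 mm over their backs; the gripper's body (76 mm by 85 mm) begins 54 mm behind the grasp point. The pads swing forward as they close: fully open they stand 13 mm farther back than shut.
Start: joints at [1.118, 0.359, 1.51, -0, 1.272, -0.115], TCP at [198.838, 566.06, 209.467] pointing down, gripper open.
Joint ranges: [-2.97, 2.97], [-1.01, 2.36], [0.21, 2.38], [-0.96, 4.11], [0.2, 2.71], [-2.98, 2.98]. Speed limits (rad/s): [2.39, 2.39, 3.14, 3.14, 3.14, 3.14].

INTERFACE

Orientations are given as a rotation vector (axis times angle).
In Python, from rig import manip, viewer gives the robot as it stands.
- The arm moves only by the tool servo_tool, never from a script. Its argument "series" is a list of rows, each a list of 7 numbers: the shift along the world's x, y, z in cm, then the turn, a rotation vector about the world's x, y, z in degrees, then the finger opening in cm, from 0 to 8.54. A call has 1 to 10 rows; each row is the pose to reach, as a shift and turn from the pose commanded when the call began; what a row does not reach only later rows make up. A row lasts 1/10 s, in which the tool goes at most 50 mm and 8.59 degrees, less where a joint would pass 70% of its speed; a pose out of reach is approached as far as the arm can. A call with a gripper value outside its range is refused whole. The fingers move at their own pace and stop on an object; "force" is the grip in N (left out, the last holds). Time passes only in rows, so rows that repeat a pose let the fingers close. It gives the time, the measured TCP pose, the force and the opening at its end, in the units of the state.
- manip.get_state(): the state, without advancing time (a new reading comes with each control period).
- viewer.get_image(name): name is "scene" or "top" or "wrist"; returns a dict with "frame" (400x640x3 uint8, blue, green, red), "fx", "fy", "cx", "cy" (pixels), "k1" (the pictures are not rectified: a ray, as slopes to the right and down, at radius r is drawn at 1 + k1 r^2 times it, then the intrinsics apply), "R" (3x3) and "t" (3): a world point X has camera coordinates R X + t. Camera axes: x right, y down, z forward; pixel columns grow to the right and rows downward; lengths in mm; the calibration is good to about 2 mm. A picture is of the moment at which its call begins. There is no depth.
- manip.finish_job(): hands the job in, once; it reports no verdict.
The state is a dict: "t": time; "qpos": joint angles; "qvel": joint speeds; "effort": joint torques, N m; "tcp_pos": TCP position; "tcp_rot": TCP orientation; "force": force on the tool from outside, world axes, zero at the start; "torque": the same for the moment, N m; "grip_width": finger opening in mm.
Only numpy, scipy, OpenCV 4.12 (cv2) and the standard library are available. Lean on these libraries where they do the work, as an engineer would, in place of code of your own. Each camera call takes 0.05 s, during which the arm holds its last target.

TASK

Clear the ferrite from the raised sorting tray by sweeping it along the tray with the fingertips: push the two whole rings off the end where the rectangular bin stands so that they drop into that bin, and the broken half ring off the opposite end into the round scrap pan. Ferrite is brittle, so push gently and do not pinch it, press down on it or pick it up. Leave the other parts, on the tray and on the bench, where they are.

Things in the scene. Friction and masses are not known exactly. Their poses are not given: they have to be found in the camera images.
- tray: fixed sheet-metal sorting tray, 250 mm in x, 320 mm in y; origin on the bench under its centre, z up. Flat floor 60 mm above the bench. Rims 14 mm above the floor along x = +-125 mm. Both ends (y = +-160 mm) are open mouths without lip, x = -95 to 95 mm; guides as high as the rims lead in to them from (+-125, +-90). The three ferrite pieces lie in three lanes near x = -54, 0 and 54 mm, within 50 mm of y = 0
- bin: fixed rectangular grey plastic bin for good parts, open on top, 210 mm in x, 120 mm in y (parallel to the tray's axes), 50 mm high, 3 mm walls; origin under its centre, 210 mm from the tray's centre along the tray's y or -y (varies), reaching 10 mm under the open end. Its rim is 10 mm lower than the tray floor
- pan: fixed round bare-steel scrap pan, open on top, 226 mm outside diameter, 50 mm high, 3 mm wall; origin under its centre, 210 mm from the tray's centre at the end opposite to the bin, reaching about 60 mm under the open end. Its rim is 10 mm lower than the tray floor
- ring_a_center (a point): first whole dark-grey ferrite ring lying flat on the tray: 36 mm outside diameter, 22 mm hole, 13 mm high, about 42 g; this point is the centre of the ring, half-way up (6.5 mm above its underside); slides easily when pushed from the side, does not roll while it lies flat
- ring_b_center (a point): second whole dark-grey ferrite ring lying flat on the tray: 36 mm outside diameter, 22 mm hole, 13 mm high, about 42 g; this point is the centre of the ring, half-way up (6.5 mm above its underside); slides easily when pushed from the side, does not roll while it lies flat
- half_center (a point): broken half of such a ring: a flat-lying C, half of a 36 mm ring with 22 mm hole, 13 mm high, about 21 g. This point is its centre of mass, half-way up: 8.6 mm inside the outermost point of the arc, 9.4 mm from the middle of the line between the broken ends (36 mm over all). Its x axis points from the open side to the arc. Any yaw; may turn when pushed
- if_can_center (a point): bystander: small square aluminium coil can, 13 x 13 x 20 mm, standing on the tray near a long rim; its centre
- bobbin_center (a point): bystander: small black plastic bobbin, 20 mm diameter, 24 mm high, standing on the tray near a long rim; its centre
- shaft_center (a point): bystander: brass tuning shaft, 6 mm diameter, 70 mm long, with two 14 mm hexagonal bushings, lying on the tray along a long rim; its centre
- shell_center (a point): bystander: white plastic radio shell, 125 x 200 x 45 mm, lying on the bench right of the tray; its centre
- trim_center (a point): bystander: chrome side trim bar, 200 x 12 x 8 mm, on the bench left of the tray; its centre
- tuning_cap_center (a point): bystander: clear-cased tuning capacitor, 28 x 34 x 26 mm with a short brass shaft, on the bench left of the tray; its centre
- red_core_center (a point): bystander: flat red-coated ferrite bar, 55 x 18 x 6 mm, on the bench right of the tray; its centre

How it is judged (in metres and radians):
At the end, for the whole second after the job is handed in: both whole rings lie in the rectangular bin (centres within its walls and below its rim), the half ring lies in the round pan (likewise), all three settled (slower than 0.15 m/s), and every bystander is within 20 mm of where it started (x of ring_a_center in the frame of bin between -0.105 and 0.105 m and y of ring_a_center in the frame of bin between -0.06 and 0.06 m and z of each of ring_a_center, ring_b_center in the frame of bin below 0.046 m and x of ring_b_center in the frame of bin between -0.105 and 0.105 m and y of ring_b_center in the frame of bin between -0.06 and 0.06 m and horizontal distance between half_center and pan below 0.111 m and z of half_center in the frame of pan below 0.044 m and linear speed of each of ring_a, ring_b, half_ring below 0.15 m/s and distance of each of if_can_center, bobbin_center, shaft_center, shell_center, trim_center, tuning_cap_center, red_core_center from where it was at the start of the episode below 0.02 m); the robot touches nothing.
It fails at once if a piece of ferrite is lifted more than 10 mm off the tray floor (height (world z) of any of ring_a_center, ring_b_center, half_center above 0.0765 m).
It fails at once if a piece of ferrite is pinched, pressed or jammed with more than 8 N (contact force between the fingers and ring_a above 8 N or contact force between the fingers and ring_b above 8 N or contact force between the fingers and half_ring above 8 N).
It fails at once if a bystander is moved more than 20 mm (distance of any of if_can_center, bobbin_center, shaft_center, shell_center, trim_center, tuning_cap_center, red_core_center from where it was at the start of the episode above 0.02 m).
It also fails if it takes over 58 s, if anything falls off the work surface, if the arm or the gripper's body presses on something with over 40 N, if the wrist force passes 120 N, or if a joint passes its speed limit or range.

## Working session

There is one attempt and no reset: what is moved stays moved. The work goes in short steps, Python scripts to look and compute and a tool call to move; the robot and the scene stay as the last step left them, time stands still between calls to the robot, and variables do not carry over. Pictures are saved under pics/ and viewed, and the job is handed in when it is done.

Besides the shell and the picture viewer there is one more tool, called by a JSON object that holds its "fn" and its "kwargs". servo_tool: Moves the arm, as the interface text tells. Its arguments: {"type":"object","properties":{"series":{"type":"array","items":{"type":"array","items":{"type":"number"}}},"force":{"type":"number"}},"required":["series"]}

```bash
ls; mkdir -p pics
python3 - <<'E'
from rig import manip, viewer
import cv2, json, pickle
s=manip.get_state(); print(s)
d={}
for n in ["scene","top"]:
    im=viewer.get_image(n); d[n]=im
    cv2.imwrite(f"pics/{n}0.png",im["frame"]); print(n,{k:im[k] for k in im if k!="frame"})
pickle.dump(d,open("d0.pkl","wb"))
E
```

```text
pics
{'t': 0.0, 'qpos': array([ 1.11792246e+00,  3.59516331e-01,  1.51145498e+00, -1.48149478e-05,
        1.27254750e+00, -1.15133628e-01]), 'qvel': array([ 5.81115720e-05, -1.77431774e-03, -7.80407914e-04, -7.99440960e-04,
       -3.57141248e-05,  6.95353428e-04]), 'effort': array([ 2.77249936e-03, -5.27636719e+01, -2.78631037e+01, -8.47164983e-05,
        1.33840885e-02, -1.29433633e-05]), 'tcp_pos': array([198.51346842, 565.41093389, 208.63834155]), 'tcp_rot': array([-5.27907825e-01, -3.09638561e+00,  2.91013916e-03]), 'force': array([-0.77304587,  0.221212  ,  0.27904249]), 'torque': array([ 0.01978303, -0.02340173,  0.01332197]), 'grip_width': 85.62305092325917}
scene {'fx': 391.54535683792625, 'fy': 391.54535683792625, 'cx': 316.8432570966595, 'cy': 195.6419590733991, 'k1': -0.06557772413935525, 'R': array([[ 3.66032296e-01,  9.30602097e-01,  3.10757802e-04],
       [ 7.78442943e-01, -3.06000748e-01, -5.48078577e-01],
       [-5.09947981e-01,  2.00856367e-01, -8.36426791e-01]]), 't': array([-176.57396609, -435.02154057, 1722.00895237])}
top {'fx': 411.9617599117682, 'fy': 411.9617599117682, 'cx': 317.5994827787719, 'cy': 201.4962684337347, 'k1': -0.07355062971463747, 'R': array([[ 0.00793175, -0.99984012, -0.01602574],
       [-0.98575962, -0.00512598, -0.16808242],
       [ 0.1679734 ,  0.01713072, -0.98564267]]), 't': array([ -12.70521978,  573.63285714, 1178.78509958])}
```

View pics/scene0.png

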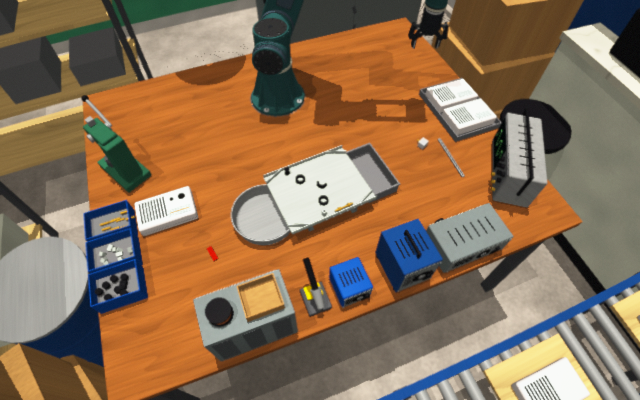

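View pics/top0.png

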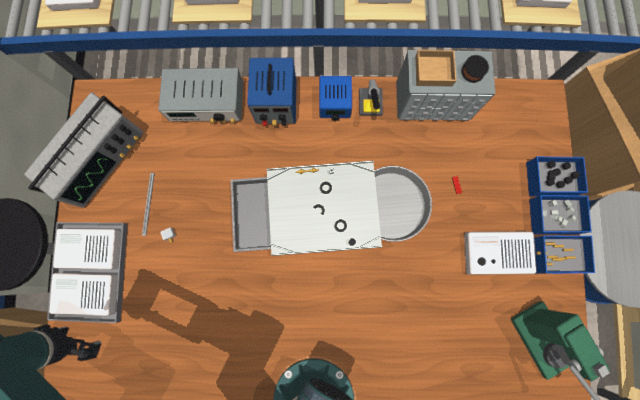

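The top view shows the bin at the left of the tray (+y) and the pan at the right. The rings are near pixels (325,188) and (341,226), and the half ring is near (319,210). Next I'll enlarge it and measure.

```bash
cat > h.py <<'E'
import numpy as np, cv2
def ray(im,u,v):
    K=np.array([[im["fx"],0,im["cx"]],[0,im["fy"],im["cy"]],[0,0,1]])
    p=cv2.undistortPoints(np.array([[[u,v]]],float),K,np.array([im["k1"],0,0,0.]))[0,0]
    d=im["R"].T@np.array([p[0],p[1],1]); c=-im["R"].T@im["t"]; return c,d
def on(im,u,v,z):
    c,d=ray(im,u,v); return c+d*(z-c[2])/d[2]
def proj(im,P):
    K=np.array([[im["fx"],0,im["cx"]],[0,im["fy"],im["cy"]],[0,0,1]])
    return cv2.projectPoints(np.array([P],float),cv2.Rodrigues(im["R"])[0],im["t"],K,np.array([im["k1"],0,0,0.]))[0][0,0]
E
python3 - <<'E'
import pickle,cv2,numpy as np
from h import *
d=pickle.load(open("d0.pkl","rb")); im=d["top"]; f=im["frame"]
cv2.imwrite("pics/top0z.png",cv2.resize(f[150:265,225:435],None,fx=3.8,fy=3.8,interpolation=cv2.INTER_CUBIC))
s=d["scene"]["frame"]; cv2.imwrite("pics/scene0z.png",cv2.resize(s[130:250,225:405],None,fx=4.4,fy=4.4,interpolation=cv2.INTER_CUBIC))
for n,z in (("top",66),("scene",66)):
    im=d[n]; g=cv2.cvtColor(im["frame"],cv2.COLOR_BGR2GRAY)
    cs,h=cv2.findContours((g<110).astype(np.uint8),cv2.RETR_EXTERNAL,cv2.CHAIN_APPROX_NONE)
    for c in cs:
        m=cv2.moments(c); x,y,w,hh=cv2.boundingRect(c)
        if len(c)<5 or w>25: continue
        p=on(im,x+w/2-.5,y+hh/2-.5,z)
        if 350<p[0]<750 and abs(p[1])<300: print(n,x,y,w,hh,p.round(1))
im=d["top"]
for q in [(267,170),(373,163),(381,247),(272,254)]: print(q,on(im,*q,74).round(1))
E
```

```text
top 258 246 8 1 [439.2 152.2  66. ]
top 349 239 7 6 [ 454.1 -109.5   66. ]
top 335 220 12 12 [500.3 -76.3  66. ]
top 314 205 10 9 [548.5 -12.1  66. ]
top 320 182 12 12 [612.8 -32.2  66. ]
scene 319 196 9 9 [613.3 -28.7  66. ]
scene 317 182 10 6 [551.   -9.3  66. ]
scene 296 175 9 9 [500.8 -71.8  66. ]
scene 282 166 9 9 [ 444.5 -105.3   66. ]
(267, 170) [663.3 141.4  74. ]
(373, 163) [ 685.9 -172.6   74. ]
(381, 247) [ 438.2 -191.9   74. ]
(272, 254) [416.1 120.1  74. ]
```

View pics/top0z.png

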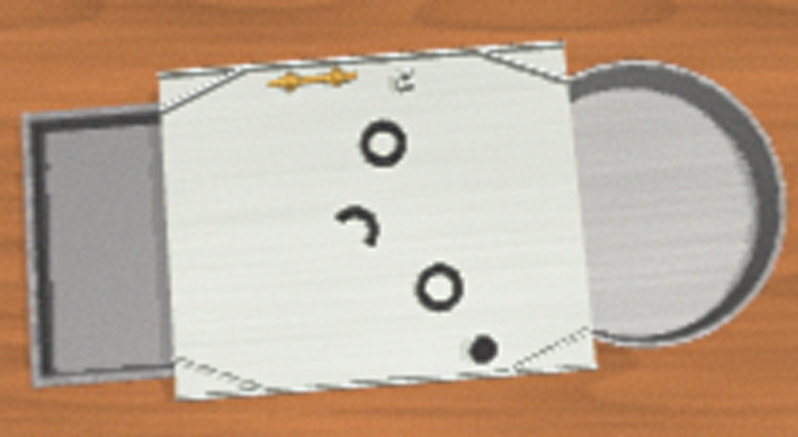

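View pics/scene0z.png

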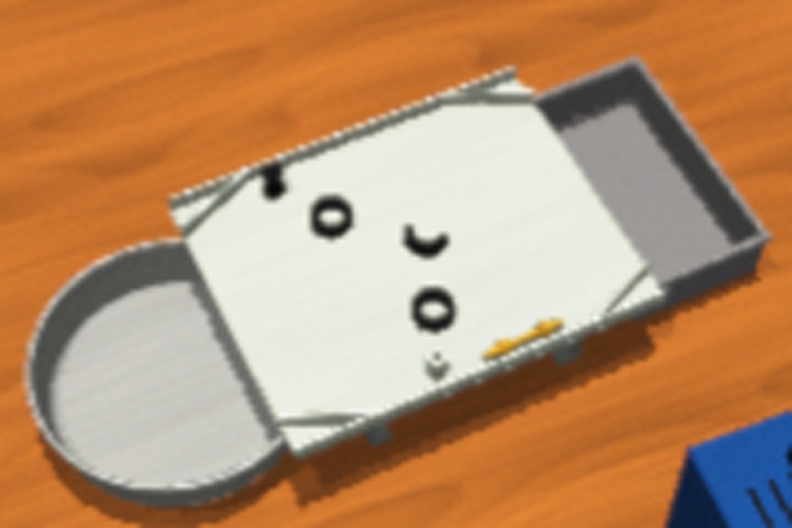

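Tray: centre is about (551,-26), yaw about +4.1°. The ferrite pieces are at:

| Piece | Position (mm) |
|---|---|
| Ring A | (613,-30) |
| Ring B | (500,-74) |
| Half ring | (549,-11), open toward (-x,+y) |

These fit the sizes and lanes given. I'll push with the fingers opened 16 mm, jaw axis along tray x, so they cradle each piece. First I move above the start point for ring B.

{"fn": "servo_tool", "kwargs": {"series": [[30.4,-67.6,0,0,0,-66.6,1.6],[30.4,-67.6,0,0,0,-66.6,1.6],[30.4,-67.6,0,0,0,-66.6,1.6],[30.4,-67.6,0,0,0,-66.6,1.6],[30.4,-67.6,0,0,0,-66.6,1.6],[30.4,-67.6,0,0,0,-66.6,1.6],[30.4,-67.6,0,0,0,-66.6,1.6],[30.4,-67.6,0,0,0,-66.6,1.6],[30.4,-67.6,0,0,0,-66.6,1.6],[30.4,-67.6,0,0,0,-66.6,1.6]], "force": 20}}

```text
t: 1.1
tcp_pos: [404.1, 108.1, 209.5]
tcp_rot: [-2.142, -2.298, -0.0]
force: [1.2, 0.3, -0.4]
grip_width: 15.8
```

{"fn": "servo_tool", "kwargs": {"series": [[9.9,-21.8,0,0,0,0,1.6],[9.9,-21.8,0,0,0,0,1.6],[9.9,-21.8,0,0,0,0,1.6],[9.9,-21.8,0,0,0,0,1.6],[9.9,-21.8,0,0,0,0,1.6],[9.9,-21.8,0,0,0,0,1.6],[9.9,-21.8,0,0,0,0,1.6]]}}

```text
t: 1.8
tcp_pos: [502.5, -108.4, 208.9]
tcp_rot: [-2.143, -2.295, 0.001]
force: [-1.7, 0.8, 0.1]
grip_width: 16.1
```

```bash
cat > look.py <<'E'
import sys,cv2,pickle
from rig import manip,viewer
tag=sys.argv[1]; d={}
for n in sys.argv[2:]:
    im=viewer.get_image(n); d[n]=im; f=im["frame"]
    if n=="top": f=cv2.resize(f[150:265,225:435],None,fx=3.8,fy=3.8,interpolation=cv2.INTER_CUBIC)
    if n=="scene": f=cv2.resize(f[130:250,225:405],None,fx=4.4,fy=4.4,interpolation=cv2.INTER_CUBIC)
    cv2.imwrite(f"pics/{n}{tag}.png",f)
pickle.dump(d,open(f"d{tag}.pkl","wb"))
s=manip.get_state(); print(s["t"],s["tcp_pos"].round(1),s["tcp_rot"].round(3),s["force"].round(2),s["grip_width"])
E
python3 look.py 1 wrist
```

```text
1.85 [ 502.  -107.5  208.9] [-2.141e+00 -2.296e+00  1.000e-03] [ 0.55  0.63 -0.84] 16.401633858161436
```

View pics/wrist1.png

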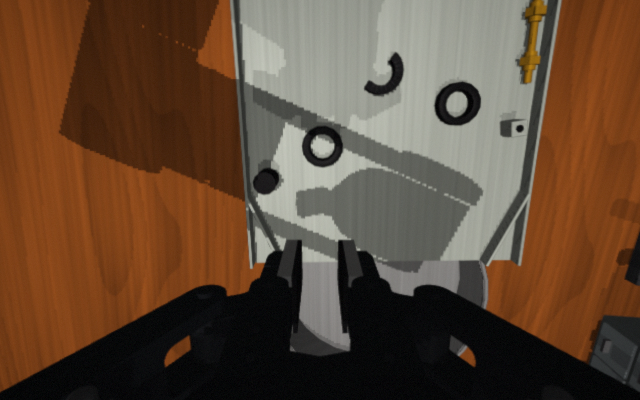

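The wrist view (up = +y) shows ring B at (322,146), ring A at (457,103), the half ring at (385,73), the bobbin at (266,181), the can at (514,127) and the shaft at (533,40). I'll triangulate these against the first measurement.

Run:
```python
import pickle
from h import *
im=pickle.load(open("d1.pkl","rb"))["wrist"]
for n,q,z in [("B",(322,146),67),("A",(457,103),67),("half",(388,75),67),("bob",(266,181),80),("can",(518,128),80),("shaft",(533,40),66),("mouthL",(278,262),60),("mouthR",(485,262),60),("rimL",(236,0),74),("rimL2",(246,200),74),("rimR",(560,0),74),("rimR2",(529,190),74)]:
    p=on(im,*q,z); r=p[:2]-[551,-26]; c,s=np.cos(np.radians(4.1)),np.sin(np.radians(4.1))
    print(n,p.round(1),"tray",(r@[c,s]).round(1),(r@[-s,c]).round(1))
```

```text
B [501.9 -73.4  67. ] tray -52.3 -43.8
A [613.8 -29.5  67. ] tray 62.4 -7.9
half [552.7 -11.1  67. ] tray 2.8 14.8
bob [ 455.5 -105.5   80. ] tray -100.9 -72.5
can [662.3 -46.4  80. ] tray 109.5 -28.3
shaft [666.4  22.9  66. ] tray 118.6 40.5
mouthL [ 466.8 -190.5   60. ] tray -95.7 -158.0
mouthR [ 669.5 -175.9   60. ] tray 107.5 -158.0
rimL [427.7  33.9  74. ] tray -118.7 68.6
rimL2 [ 437.2 -125.4   74. ] tray -120.6 -91.0
rimR [675.6  49.8  74. ] tray 129.7 66.7
rimR2 [687.  -98.8  74. ] tray 130.4 -82.3
```

The wrist view agrees within 2 mm and moves the tray centre to about (556,-26). Now I descend behind ring B.

{"fn": "servo_tool", "kwargs": {"series": [[0.0,-0.2,-4,0,0,0,1.6],[0.0,-0.2,-8,0,0,0,1.6],[0,-0.2,-11,0,0,0,1.6],[0,-0.2,-12.5,0,0,0,1.6],[0,-0.2,-13.5,0,0,0,1.6],[0,-0.2,-14,0,0,0,1.6],[0,-0.2,-14.4,0,0,0,1.6],[0,-0.2,-14.4,0,0,0,1.6]]}}

```text
t: 2.65
tcp_pos: [503.2, -109.8, 65.8]
tcp_rot: [2.141, 2.299, 0.0]
force: [-0.5, 0.2, 0.5]
grip_width: 15.9
```

```bash
python3 look.py 2 wrist scene
```

```text
2.75 [ 503.5 -110.1   66.2] [2.141e+00 2.298e+00 1.000e-03] [-0.1   0.03  0.91] 15.887881607113675
```

View pics/wrist2.png

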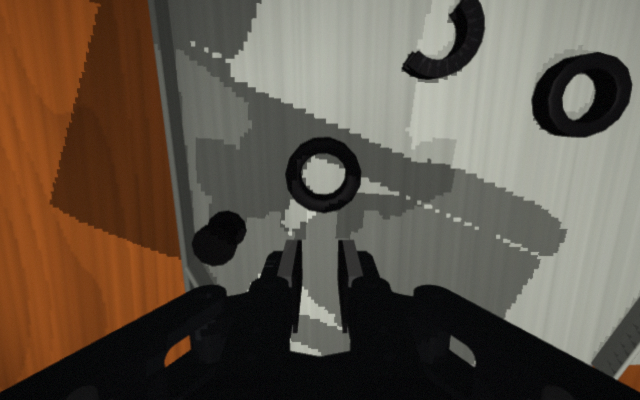

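View pics/scene2.png

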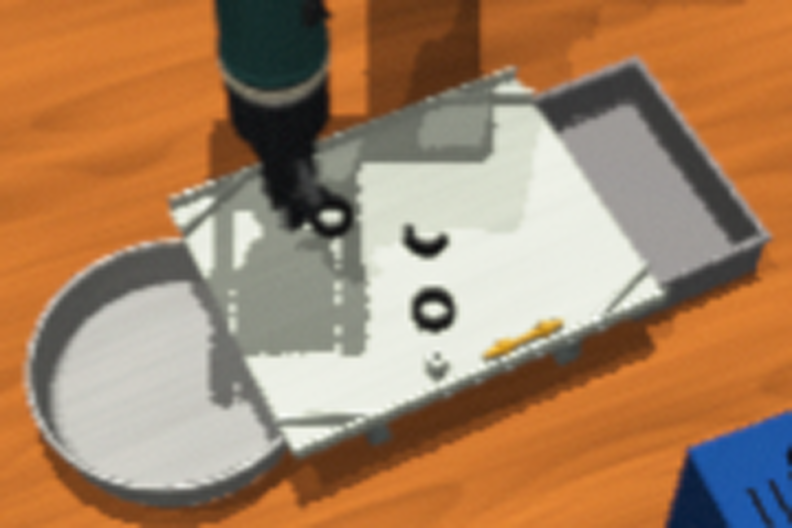

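The fingers are centred behind ring B (ring at (322,174), fingertips at (290,242) and (348,242)). I'll lower 2 mm and begin the push slowly.

{"fn": "servo_tool", "kwargs": {"series": [[0,0,-0.2,0,0,0,1.6],[-0.02,0.2,-0.2,0,0,0,1.6],[-0.03,0.4,-0.2,0,0,0,1.6],[-0.04,0.6,-0.2,0,0,0,1.6],[-0.06,0.8,-0.2,0,0,0,1.6],[-0.07,1.0,-0.2,0,0,0,1.6],[-0.08,1.2,-0.2,0,0,0,1.6],[-0.1,1.5,-0.2,0,0,0,1.6],[-0.13,1.8,-0.2,0,0,0,1.6],[-0.15,2.2,-0.2,0,0,0,1.6]]}}

```text
t: 3.75
tcp_pos: [501.4, -87.7, 63.4]
tcp_rot: [-2.142, -2.298, 0.0]
force: [0.1, 0.1, -1.1]
grip_width: 16.2
```

{"fn": "servo_tool", "kwargs": {"series": [[-0.03,0.4,0,0,0,0,1.6],[-0.06,0.8,0,0,0,0,1.6],[-0.09,1.2,0,0,0,0,1.6],[-0.11,1.6,0,0,0,0,1.6],[-0.14,2.0,0,0,0,0,1.6],[-0.17,2.4,0,0,0,0,1.6],[-0.2,2.8,0,0,0,0,1.6],[-0.22,3.2,0,0,0,0,1.6],[-0.25,3.6,0,0,0,0,1.6],[-0.28,4.0,0,0,0,0,1.6]]}}

```text
t: 4.75
tcp_pos: [498.6, -47.6, 63.4]
tcp_rot: [-2.142, -2.298, 0.0]
force: [0.2, 0.6, 0.4]
grip_width: 16.3
```

```bash
python3 look.py 3 wrist
```

```text
4.8 [498.4 -47.1  63.4] [-2.141 -2.298  0.   ] [0.2  1.22 0.21] 15.911013928641156
```

View pics/wrist3.png

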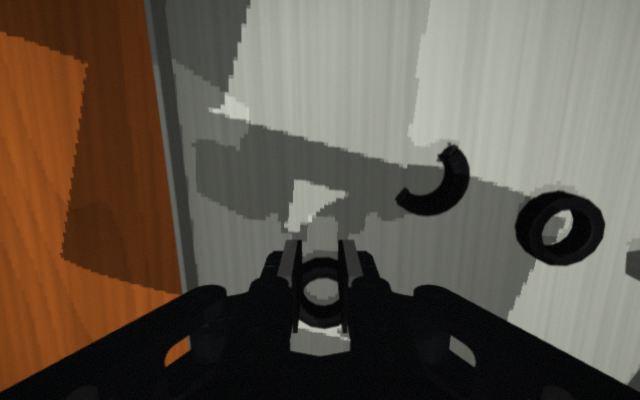

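The ring now shows at (320,290), under the fingers, so they may have ridden over it. I'll check its position before anything else.

```bash
python3 look.py 4 scene top
python3 - <<'E'
import pickle
from h import *
im=pickle.load(open("d3.pkl","rb"))["wrist"]
for z in (60,67,73): print(on(im,320,290,z).round(1))
for P in [(498.4,-47.1,63.4),(498.4,-58,63.4),(498.4,-36,63.4)]: print(proj(im,P))
print(manip.get_state()["tcp_pos"]) if 0 else 0
E
```

```text
4.9 [498.5 -47.7  63.5] [-2.141 -2.299  0.   ] [ 0.88 -1.59 -0.24] 16.160135624682585
[500.8 -75.5  60. ]
[500.5 -71.6  67. ]
[500.2 -68.2  73. ]
[319.37141228 242.89658918]
[317.86901622 262.55947937]
[320.95081007 222.23196467]
```

View pics/scene4.png

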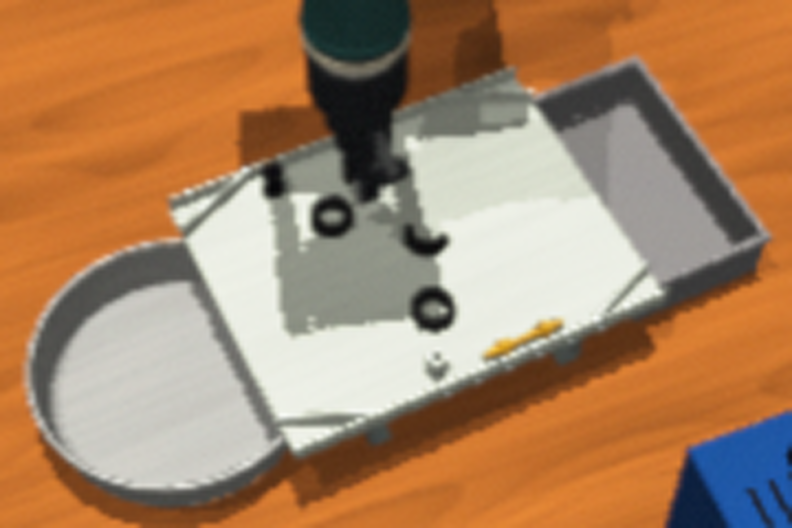

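View pics/top4.png

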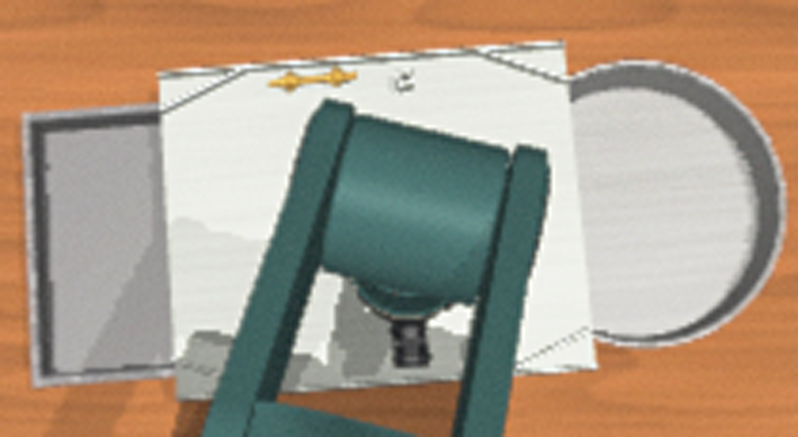

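Run:
```python
import pickle
from h import *
d=pickle.load(open("d4.pkl","rb"))
for n,(ox,oy,s) in {"top":(225,150,3.8),"scene":(225,130,4.4)}.items():
    for z in (63.5,80,110): 
        p=proj(d[n],(498.5,-47.5,z)); print(n,z,p,((p[0]-ox)*s,(p[1]-oy)*s))
```

```text
top 63.5 [330.55519259 226.15581261] (np.float64(401.10973183676936), np.float64(289.39208792764015))
top 80 [330.64141875 225.52957811] (np.float64(401.43739125917375), np.float64(287.0123968288134))
top 110 [330.80441719 224.34565718] (np.float64(402.0567853158083), np.float64(282.5134973006565))
scene 63.5 [306.17562789 176.91039336] (np.float64(357.1727626975448), np.float64(206.40573078405518))
scene 80 [306.07177237 174.18120646] (np.float64(356.7157984342621), np.float64(194.39730843393454))
scene 110 [305.87778358 169.07894577] (np.float64(355.8622477660917), np.float64(171.94736136731592))
```

Run:
```python
import pickle
from h import *
d=pickle.load(open("d4.pkl","rb")); im=d["scene"]; f=im["frame"]
s=12
z=cv2.resize(f[145:190,285:345],None,fx=s,fy=s,interpolation=cv2.INTER_NEAREST)
for dx,col in ((-15,(255,0,0)),(15,(0,0,255))):
  for zz in (63.5,70,75,80):
    p=proj(im,(498.5+dx,-47.5+dx*.07,zz)); q=(int((p[0]+.5-285)*s),int((p[1]+.5-145)*s)); cv2.circle(z,q,3,col,-1); print(dx,zz,q)
cv2.imwrite("pics/sz4.png",z)
```

```text
-15 63.5 (239, 352)
-15 70 (238, 339)
-15 75 (238, 329)
-15 80 (237, 319)
15 63.5 (281, 425)
15 70 (280, 413)
15 75 (280, 403)
15 80 (280, 393)
```

View pics/sz4.png

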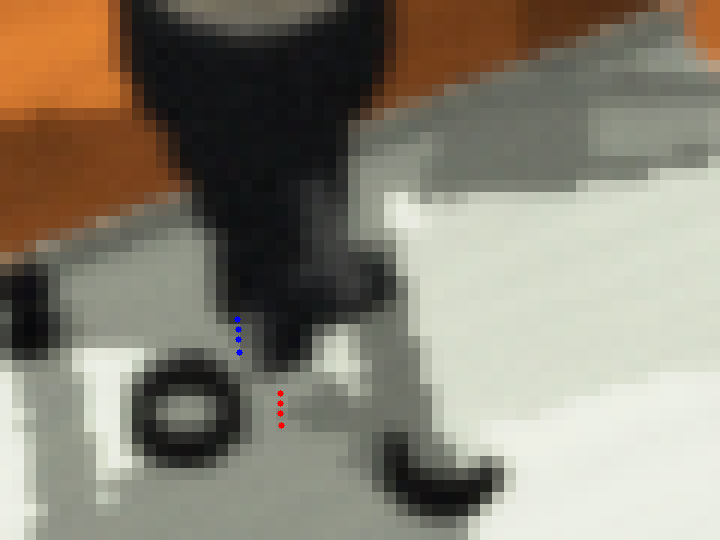

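Run:
```python
import pickle
from h import *
im=pickle.load(open("d3.pkl","rb"))["wrist"]
f=im["frame"]; cv2.imwrite("pics/wz3.png",cv2.resize(f[220:370,220:430],None,fx=3.8,fy=3.8,interpolation=cv2.INTER_NEAREST))
C=-im["R"].T@im["t"]; print("cam",C.round(1),im["fx"])
for z in (63.5,75,90):
  for dy in (-11,11):
    for dx in (-8,8): print(z,dy,dx,proj(im,(498.4+dx,-47.1+dy+.07*dx,z)).round(0))
```

```text
cam [493.8  18.6 227. ] 343.7216721269308
63.5 -11 -8 [302. 263.]
63.5 -11 8 [333. 263.]
63.5 11 -8 [305. 222.]
63.5 11 8 [337. 223.]
75 -11 -8 [301. 273.]
75 -11 8 [334. 273.]
75 11 -8 [304. 230.]
75 11 8 [338. 230.]
90 -11 -8 [299. 289.]
90 -11 8 [336. 289.]
90 11 -8 [302. 242.]
90 11 8 [340. 242.]
```

View pics/wz3.png

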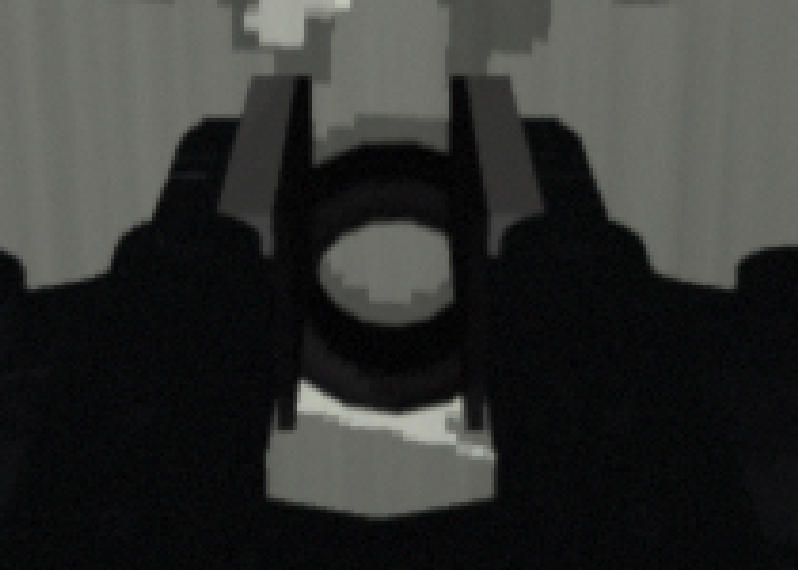

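The ring hasn't moved. Both the wrist and scene geometry put the real tips at z of about 88 when the TCP reads 63.5, so the tips passed over the ring. I'll go back behind the ring at this clear height, then descend in small steps and watch the force.

{"fn": "servo_tool", "kwargs": {"series": [[0.1,-1.5,0,0,0,0,1.6],[0.2,-3.0,0,0,0,0,1.6],[0.3,-4.5,0,0,0,0,1.6],[0.42,-6.0,0,0,0,0,1.6],[0.45,-6.4,0,0,0,0,1.6],[0.45,-6.4,0,0,0,0,1.6],[0.45,-6.4,-0.4,0,0,0,1.6],[0.45,-6.4,-0.8,0,0,0,1.6],[0.45,-6.4,-1.2,0,0,0,1.6],[0.45,-6.4,-1.2,0,0,0,1.6]]}}

```text
t: 5.9
tcp_pos: [502.4, -111.3, 50.7]
tcp_rot: [-2.14, -2.298, 0.001]
force: [0.1, 0.4, -0.6]
grip_width: 15.9
```

```bash
cat > tip.py <<'E'
import sys,pickle,cv2
from h import *
d=pickle.load(open(f"d{sys.argv[1]}.pkl","rb")); x,y,z0=map(float,sys.argv[2:5])
im=d["wrist"]; f=im["frame"]; cv2.imwrite(f"pics/wz{sys.argv[1]}.png",cv2.resize(f[130:330,190:450],None,fx=3,fy=3,interpolation=cv2.INTER_NEAREST))
for z in (0,10,20,25): print(z, proj(im,(x-8,y+11,z0+z)).round(0),proj(im,(x+8,y+11,z0+z)).round(0))
E
python3 look.py 5 wrist scene; python3 tip.py 5 503 -111 51.5
```

```text
6.0 [ 502.9 -111.6   51.2] [-2.141 -2.299  0.   ] [-0.57  1.39  0.06] 16.086227002183854
0 [306. 222.] [338. 225.]
10 [306. 229.] [339. 232.]
20 [305. 237.] [341. 239.]
25 [304. 241.] [341. 244.]
```

View pics/wz5.png

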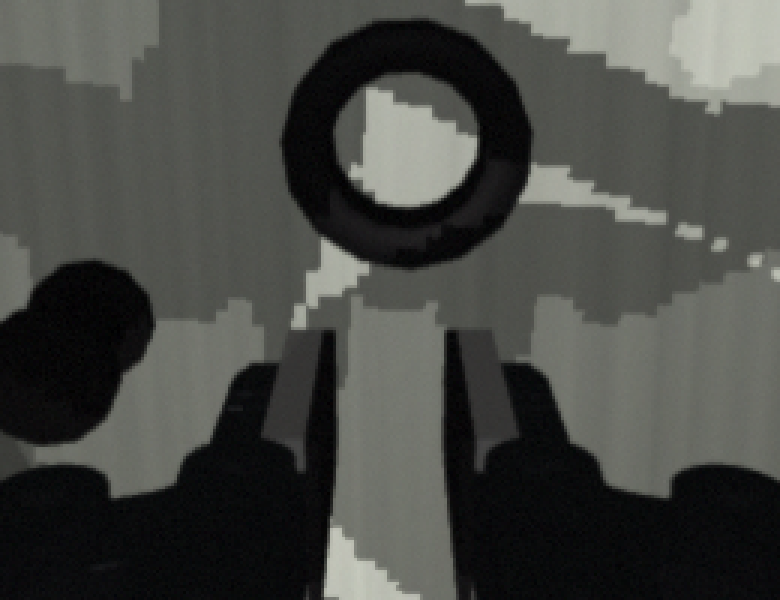

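View pics/scene5.png

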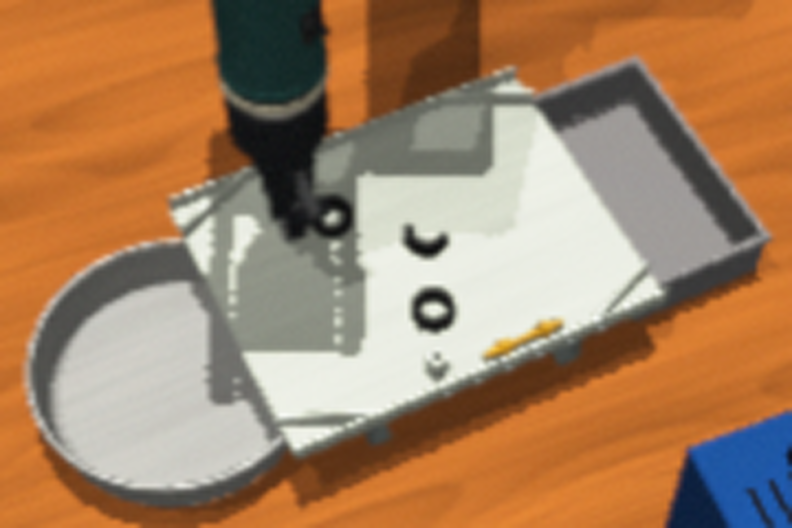

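There is no floor contact at TCP 51, and the tip offset is still about 22-25 mm. I'll keep descending in small steps.

{"fn": "servo_tool", "kwargs": {"series": [[0,0,-0.2,0,0,0,1.6],[0,0,-0.4,0,0,0,1.6],[0,0,-0.6,0,0,0,1.6],[0,0,-0.7,0,0,0,1.6],[0,0,-0.7,0,0,0,1.6]]}}

```text
t: 6.5
tcp_pos: [503.0, -111.9, 44.3]
tcp_rot: [-2.141, -2.298, 0.0]
force: [-0.8, 0.1, -0.4]
grip_width: 15.8
```

```bash
python3 look.py 6 wrist scene; python3 tip.py 6 503 -111 44.5;  python3 - <<'E'
import pickle
from h import *
im=pickle.load(open("d6.pkl","rb"))["scene"]; f=im["frame"]; s=12
cv2.imwrite("pics/sz6.png",cv2.resize(f[155:200,270:330],None,fx=s,fy=s,interpolation=cv2.INTER_NEAREST))
for dx in (-8,8):
  for dy in(-11,11):
   for zz in (60,65,70,75,80):
    p=proj(im,(503+dx,-111.+dy,zz)); print(dx,dy,zz,((p+.5-[270,155])*s).round())
E
```

```text
6.6 [ 503.1 -112.    44.4] [-2.142 -2.298  0.   ] [0.15 0.05 0.15] 16.320833916109752
0 [305. 221.] [337. 223.]
10 [305. 227.] [338. 230.]
20 [304. 235.] [340. 237.]
25 [303. 239.] [340. 242.]
-8 -11 60 [201. 341.]
-8 -11 65 [200. 332.]
-8 -11 70 [199. 322.]
-8 -11 75 [198. 312.]
-8 -11 80 [197. 302.]
-8 11 60 [271. 319.]
-8 11 65 [270. 309.]
-8 11 70 [270. 300.]
-8 11 75 [269. 290.]
-8 11 80 [268. 280.]
8 -11 60 [219. 383.]
8 -11 65 [218. 373.]
8 -11 70 [217. 363.]
8 -11 75 [216. 354.]
8 -11 80 [215. 344.]
8 11 60 [289. 360.]
8 11 65 [288. 351.]
8 11 70 [288. 341.]
8 11 75 [287. 331.]
8 11 80 [286. 321.]
```

View pics/sz6.png

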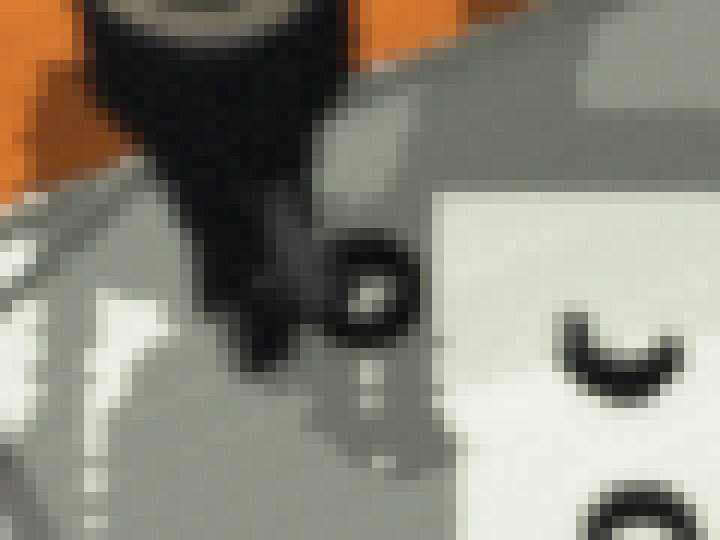

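View pics/wz6.png

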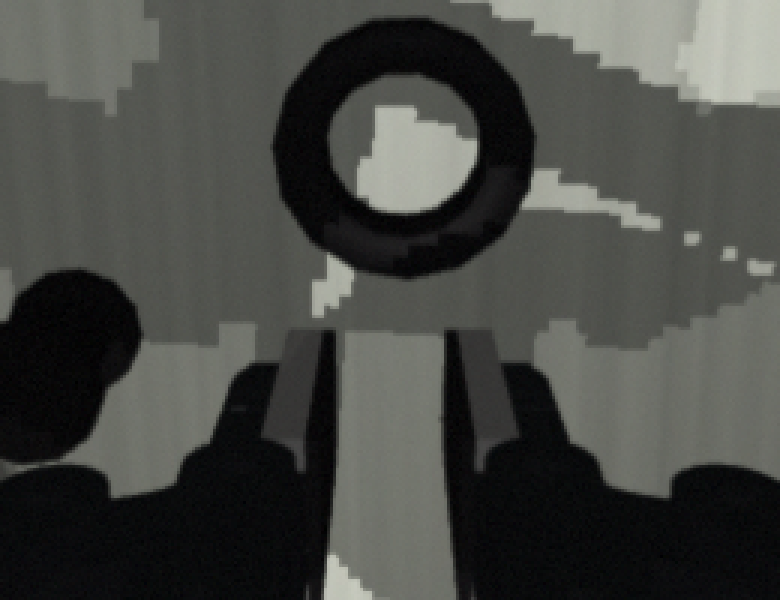

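{"fn": "servo_tool", "kwargs": {"series": [[0,0,-0.1,0,0,0,1.6],[0,0,-0.2,0,0,0,1.6],[0,0,-0.2,0,0,0,1.6]]}}

```text
t: 6.9
tcp_pos: [503.0, -111.9, 42.3]
tcp_rot: [-2.141, -2.298, 0.0]
force: [-0.2, 0.8, 0.7]
grip_width: 15.9
```

{"fn": "servo_tool", "kwargs": {"series": [[0,0,-0.1,0,0,0,1.6],[0,0,-0.2,0,0,0,1.6],[0,0,-0.2,0,0,0,1.6]]}}

```text
t: 7.2
tcp_pos: [503.0, -111.9, 40.3]
tcp_rot: [-2.141, -2.298, 0.0]
force: [0.1, 0.1, 0.1]
grip_width: 16.2
```

Still no floor contact at TCP 40.3, which puts the tips at about 64. Now a slow push.

{"fn": "servo_tool", "kwargs": {"series": [[-0.01,0.2,0,0,0,0,1.6],[-0.03,0.4,0,0,0,0,1.6],[-0.04,0.6,0,0,0,0,1.6],[-0.06,0.8,0,0,0,0,1.6],[-0.07,1.0,0,0,0,0,1.6],[-0.08,1.2,0,0,0,0,1.6],[-0.1,1.4,0,0,0,0,1.6],[-0.11,1.6,0,0,0,0,1.6],[-0.13,1.8,0,0,0,0,1.6],[-0.14,2.0,0,0,0,0,1.6]]}}

```text
t: 8.2
tcp_pos: [501.7, -91.8, 40.5]
tcp_rot: [-2.142, -2.298, 0.0]
force: [0.2, 0.2, 0.1]
grip_width: 16.2
```

```bash
python3 look.py 7 wrist
```

```text
8.25 [501.6 -91.5  40.5] [-2.141 -2.298  0.   ] [-0.06 -0.43  1.05] 15.623375684620958
```

View pics/wrist7.png

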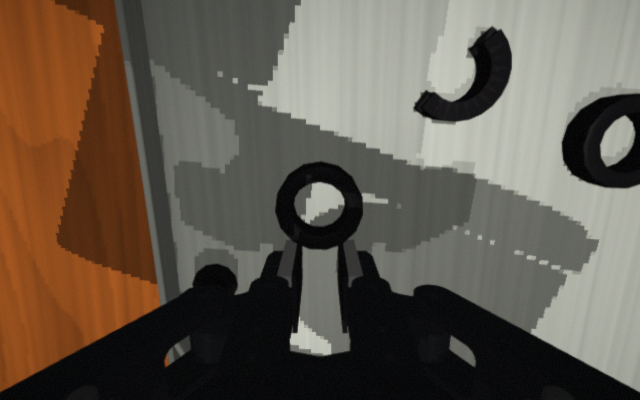

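The ring sits against the fingertips, centred at (320,205). I'll keep pushing and check that its place in the wrist frame doesn't change.

{"fn": "servo_tool", "kwargs": {"series": [[-0.02,0.3,0,0,0,0,1.6],[-0.04,0.6,0,0,0,0,1.6],[-0.07,1.0,0,0,0,0,1.6],[-0.1,1.4,0,0,0,0,1.6],[-0.13,1.8,0,0,0,0,1.6],[-0.15,2.2,0,0,0,0,1.6],[-0.18,2.6,0,0,0,0,1.6],[-0.21,3.0,0,0,0,0,1.6],[-0.24,3.4,0,0,0,0,1.6],[-0.27,3.8,0,0,0,0,1.6]]}}

```text
t: 9.25
tcp_pos: [499.0, -53.6, 40.5]
tcp_rot: [-2.142, -2.298, 0.0]
force: [0.3, -0.9, -0.4]
grip_width: 16.1
```

```bash
python3 look.py 8 wrist
```

```text
9.3 [498.7 -53.1  40.4] [-2.141 -2.298  0.   ] [0.34 0.45 0.68] 16.088031549273055
```

View pics/wrist8.png

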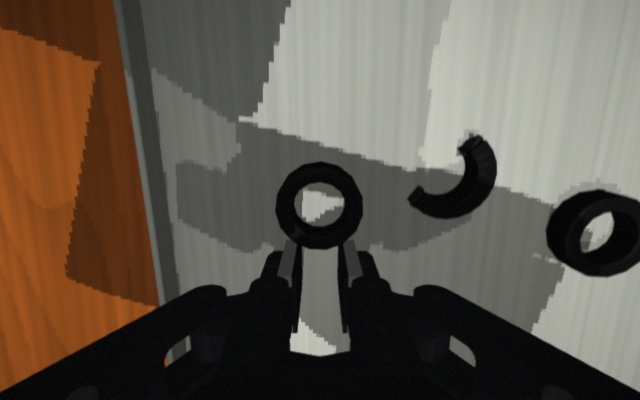

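The ring rides steadily at (319,205), so I'll speed up moderately.

{"fn": "servo_tool", "kwargs": {"series": [[-0.03,0.4,0,0,0,0,1.6],[-0.06,0.9,0,0,0,0,1.6],[-0.1,1.4,0,0,0,0,1.6],[-0.14,2.0,0,0,0,0,1.6],[-0.18,2.6,0,0,0,0,1.6],[-0.22,3.2,0,0,0,0,1.6],[-0.27,3.8,0,0,0,0,1.6],[-0.31,4.4,0,0,0,0,1.6],[-0.35,5.0,0,0,0,0,1.6],[-0.39,5.6,0,0,0,0,1.6]]}}

```text
t: 10.3
tcp_pos: [495.1, 2.6, 40.5]
tcp_rot: [-2.142, -2.298, 0.0]
force: [-0.5, -1.0, -0.1]
grip_width: 15.8
```

{"fn": "servo_tool", "kwargs": {"series": [[-0.04,0.6,0,0,0,0,1.6],[-0.08,1.2,0,0,0,0,1.6],[-0.13,1.8,0,0,0,0,1.6],[-0.17,2.4,0,0,0,0,1.6],[-0.21,3.0,0,0,0,0,1.6],[-0.25,3.6,0,0,0,0,1.6],[-0.3,4.2,0,0,0,0,1.6],[-0.34,4.8,0,0,0,0,1.6],[-0.38,5.4,0,0,0,0,1.6],[-0.42,6.0,0,0,0,0,1.6]]}}

```text
t: 11.3
tcp_pos: [490.8, 62.5, 40.5]
tcp_rot: [-2.142, -2.298, 0.0]
force: [0.9, -0.3, -0.8]
grip_width: 15.8
```

```bash
python3 look.py 9 wrist
```

```text
11.35 [490.7  63.2  40.4] [-2.141 -2.298 -0.   ] [-0.58  0.96 -0.31] 15.877497531478852
```

View pics/wrist9.png

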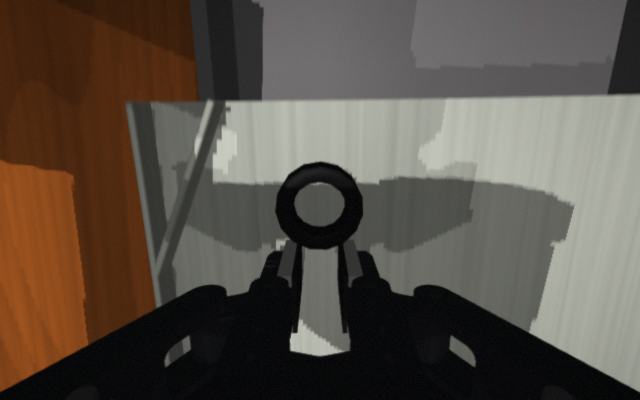

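The mouth edge is at row 100 and the guide is clear. I'll push ring B over the edge.

{"fn": "servo_tool", "kwargs": {"series": [[-0.03,0.5,0,0,0,0,1.6],[-0.07,1.0,0,0,0,0,1.6],[-0.11,1.6,0,0,0,0,1.6],[-0.15,2.2,0,0,0,0,1.6],[-0.2,2.8,0,0,0,0,1.6],[-0.24,3.4,0,0,0,0,1.6],[-0.28,4.0,0,0,0,0,1.6],[-0.32,4.6,0,0,0,0,1.6],[-0.37,5.2,0,0,0,0,1.6],[-0.41,5.8,0,0,0,0,1.6]]}}

```text
t: 12.35
tcp_pos: [486.7, 120.6, 40.5]
tcp_rot: [-2.142, -2.298, 0.0]
force: [0.2, -0.3, 0.5]
grip_width: 16.0
```

{"fn": "servo_tool", "kwargs": {"series": [[-0.04,0.6,0,0,0,0,1.6],[-0.07,1.0,0,0,0,0,1.6],[-0.07,1.0,0,0,0,0,1.6]]}}

```text
t: 12.65
tcp_pos: [486.0, 130.6, 40.5]
tcp_rot: [-2.141, -2.299, 0.0]
force: [-1.0, 0.6, 0.6]
grip_width: 15.9
```

```bash
python3 look.py 10 wrist scene
```

```text
12.75 [486.  130.1  40.4] [-2.141 -2.299  0.   ] [0.8  0.09 0.27] 16.106461173672127
```

View pics/wrist10.png

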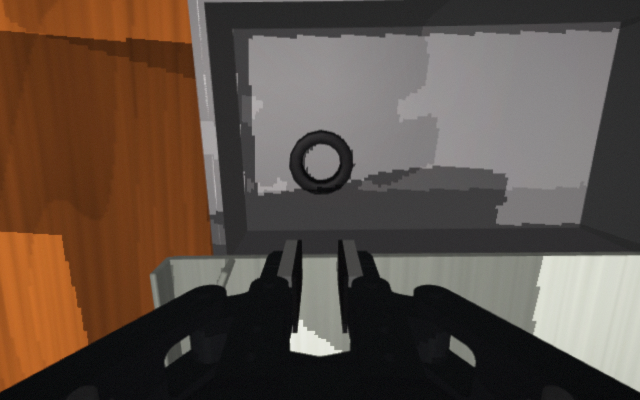

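View pics/scene10.png

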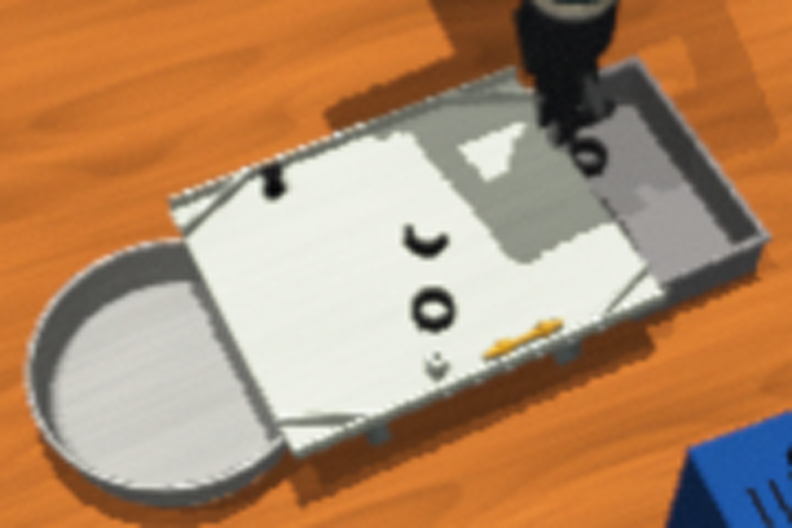

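Ring B lies flat in the bin at (321,162) in the wrist view, and the rest is unmoved. Next is the half ring, so I'll measure its axis and ends from the earlier wrist view.

Run:
```python
import pickle
from h import *
for t in (1,7,8):
    im=pickle.load(open(f"d{t}.pkl","rb"))["wrist"]; g=cv2.cvtColor(im["frame"],cv2.COLOR_BGR2GRAY)
    m=(g<60).astype(np.uint8); n,l,st,ce=cv2.connectedComponentsWithStats(m)
    u,v={1:(400,73),7:(505,60),8:(488,170)}[t]
    lab=l[v-8:v+8,u-8:u+8]; k=np.bincount(lab[lab>0]).argmax(); ys,xs=np.where(l==k)
    P=np.array([on(im,x,y,68)[:2] for x,y in zip(xs,ys)]); c=P.mean(0)
    # area centroid; symmetric axis via convex-hull: farthest pair = ends
    from scipy.spatial.distance import cdist
    D=cdist(P,P); i,j=np.unravel_index(D.argmax(),D.shape)
    ax=c-(P[i]+P[j])/2
    print(t,len(P),c.round(1),"span",D.max().round(1),P[i].round(1),P[j].round(1),"axis",np.degrees(np.arctan2(ax[1],ax[0])).round(0),np.hypot(*ax).round(1))
```

```text
1 589 [553.  -13.4] span 37.0 [558.8   4.6] [534.6 -23.4] axis -33.0 7.5
7 3801 [553.7 -12. ] span 39.3 [560.2   5.3] [532.8 -22.8] axis -24.0 8.0
8 3427 [553.1 -13. ] span 37.7 [560.2   4.3] [533.9 -22.7] axis -32.0 7.1
```

The half ring's centre is (553,-12.5) and its arc points along about -40°. Turning it will need room, so ring A goes first. I'll lift and move behind ring A.

{"fn": "servo_tool", "kwargs": {"series": [[0,0,2,0,0,0,1.6],[0,0,4.5,0,0,0,1.6],[3,-4.5,4.5,0,0,0,1.6],[6,-9,4.5,0,0,0,1.6],[9,-13.5,4.5,0,0,0,1.6],[11.5,-17.5,4.5,0,0,0,1.6],[13,-19.9,4.5,0,0,0,1.6],[13,-19.9,4.5,0,0,0,1.6],[13,-19.9,4.5,0,0,0,1.6]]}}

```text
t: 13.65
tcp_pos: [615.9, -69.9, 85.0]
tcp_rot: [-2.144, -2.295, 0.001]
force: [0.0, 0.7, -0.2]
grip_width: 16.2
```

```bash
python3 look.py 11 wrist
```

```text
13.7 [615.  -68.8  85. ] [-2.141e+00 -2.296e+00  1.000e-03] [-0.39 -0.24  0.79] 16.06897084017045
```

View pics/wrist11.png

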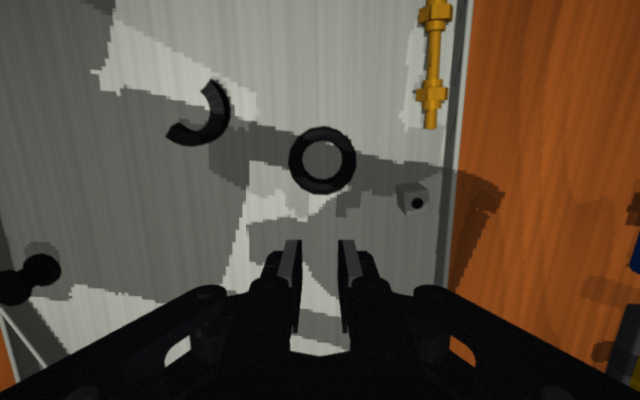

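Ring A is at (322,160), in line with the fingers; the can at (413,198) and the shaft at (432,70) are clear to the right. Descending.

{"fn": "servo_tool", "kwargs": {"series": [[0,0,-2,0,0,0,1.6],[0,0,-3,0,0,0,1.6],[0,0,-3.8,0,0,0,1.6],[0,0,-4.2,0,0,0,1.6],[0,0,-4.4,0,0,0,1.6],[0,0,-4.5,0,0,0,1.6],[0,0,-4.5,0,0,0,1.6]]}}

```text
t: 14.4
tcp_pos: [616.4, -69.0, 40.8]
tcp_rot: [2.141, 2.298, 0.0]
force: [0.2, -0.2, 0.6]
grip_width: 15.9
```

```bash
python3 look.py 12 wrist
```

```text
14.45 [616.4 -69.   40.9] [2.141 2.298 0.   ] [-0.16 -0.3   1.02] 16.314254835914923
```

View pics/wrist12.png

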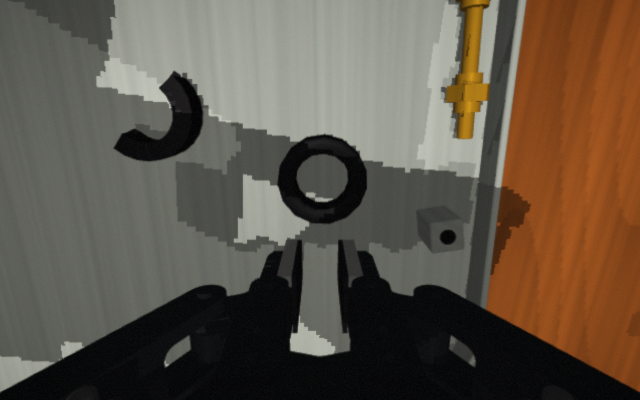

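Aligned. I'll push slowly with a slight drift away from the can and shaft.

{"fn": "servo_tool", "kwargs": {"series": [[-0.02,0.2,0,0,0,0,1.6],[-0.04,0.4,0,0,0,0,1.6],[-0.06,0.6,0,0,0,0,1.6],[-0.08,0.8,0,0,0,0,1.6],[-0.1,1.0,0,0,0,0,1.6],[-0.12,1.2,0,0,0,0,1.6],[-0.14,1.4,0,0,0,0,1.6],[-0.16,1.6,0,0,0,0,1.6],[-0.18,1.8,0,0,0,0,1.6],[-0.2,2.1,0,0,0,0,1.6]]}}

```text
t: 15.45
tcp_pos: [614.1, -47.9, 40.5]
tcp_rot: [-2.142, -2.298, 0.0]
force: [-0.3, 0.3, -0.2]
grip_width: 15.8
```

{"fn": "servo_tool", "kwargs": {"series": [[-0.04,0.4,0,0,0,0,1.6],[-0.08,0.8,0,0,0,0,1.6],[-0.12,1.2,0,0,0,0,1.6],[-0.16,1.6,0,0,0,0,1.6],[-0.2,2.1,0,0,0,0,1.6],[-0.24,2.6,0,0,0,0,1.6],[-0.28,3.1,0,0,0,0,1.6],[-0.32,3.6,0,0,0,0,1.6],[-0.36,4.2,0,0,0,0,1.6],[-0.4,4.8,0,0,0,0,1.6]]}}

```text
t: 16.45
tcp_pos: [610.0, 0.6, 40.5]
tcp_rot: [-2.142, -2.298, 0.0]
force: [-0.4, -0.3, 0.1]
grip_width: 16.1
```

```bash
python3 look.py 13 wrist
```

```text
16.5 [609.9   1.5  40.4] [-2.141 -2.298 -0.   ] [0.56 1.41 0.33] 15.849890549688235
```

View pics/wrist13.png

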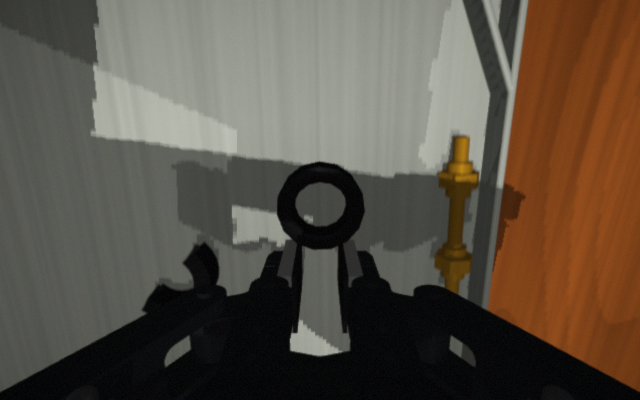

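Ring A is cradled at (320,205) and clear of the shaft. I'll continue to the edge.

{"fn": "servo_tool", "kwargs": {"series": [[-0.04,0.5,0,0,0,0,1.6],[-0.09,1.1,0,0,0,0,1.6],[-0.14,1.7,0,0,0,0,1.6],[-0.19,2.3,0,0,0,0,1.6],[-0.24,2.9,0,0,0,0,1.6],[-0.29,3.5,0,0,0,0,1.6],[-0.34,4.1,0,0,0,0,1.6],[-0.39,4.7,0,0,0,0,1.6],[-0.44,5.3,0,0,0,0,1.6],[-0.49,5.9,0,0,0,0,1.6]]}}

```text
t: 17.5
tcp_pos: [605.2, 59.6, 40.5]
tcp_rot: [-2.142, -2.298, 0.0]
force: [-0.5, 0.1, 0.1]
grip_width: 15.8
```

{"fn": "servo_tool", "kwargs": {"series": [[-0.04,0.6,0,0,0,0,1.6],[-0.08,1.2,0,0,0,0,1.6],[-0.13,1.8,0,0,0,0,1.6],[-0.17,2.4,0,0,0,0,1.6],[-0.21,3.0,0,0,0,0,1.6],[-0.25,3.6,0,0,0,0,1.6],[-0.3,4.2,0,0,0,0,1.6],[-0.34,4.8,0,0,0,0,1.6],[-0.38,5.4,0,0,0,0,1.6],[-0.42,6.0,0,0,0,0,1.6]]}}

```text
t: 18.5
tcp_pos: [601.0, 119.5, 40.5]
tcp_rot: [2.142, 2.299, -0.0]
force: [0.4, -0.9, 0.6]
grip_width: 16.0
```

{"fn": "servo_tool", "kwargs": {"series": [[-0.04,0.6,0,0,0,0,1.6],[-0.08,1.2,0,0,0,0,1.6],[-0.12,1.8,0,0,0,0,1.6],[-0.12,1.8,0,0,0,0,1.6]]}}

```text
t: 18.9
tcp_pos: [599.7, 137.9, 40.4]
tcp_rot: [-2.141, -2.299, -0.0]
force: [-0.2, -0.1, -0.2]
grip_width: 16.2
```

```bash
python3 look.py 14 wrist
```

```text
18.95 [599.8 137.5  40.5] [-2.141 -2.299  0.   ] [-0.51 -0.07  0.08] 15.715961940781998
```

View pics/wrist14.png

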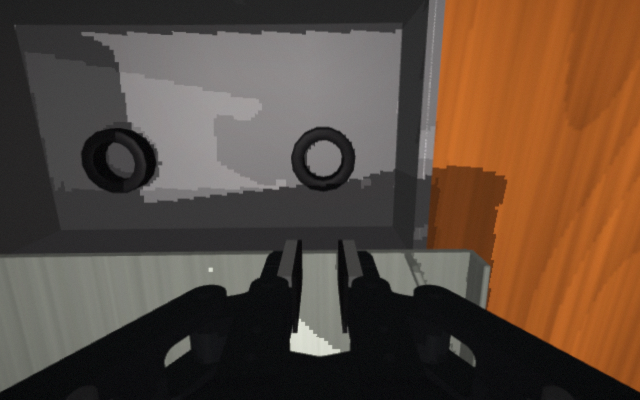

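Both rings are in the bin, at (119,160) and (323,158). Before the half ring, I'll check whether the wrist can turn so its camera faces the push direction.

```bash
python3 -c "
from rig import manip
s=manip.get_state();print(s['qpos'].round(2))"
```

```text
[0.11 0.57 1.64 0.   0.94 0.04]
```

The wrist turn fits (j6 stays below 2.98). I'll lift, go over the approach point of the half ring and turn -136°.

{"fn": "servo_tool", "kwargs": {"series": [[0,0,2.5,0,0,0,1.8],[0,0,5.5,0,0,0,1.8],[-2,-4,5.5,0,0,-8.5,1.8],[-4,-8,5.5,0,0,-17,1.8],[-6,-11,5.5,0,0,-25,1.8],[-7.1,-13,5.5,0,0,-34,1.8],[-7.1,-13,5.5,0,0,-42,1.8],[-7.1,-13,5.5,0,0,-50,1.8],[-7.1,-13,5.5,0,0,-58,1.8],[-7.1,-13,5.5,0,0,-66,1.8]]}}

```text
t: 19.95
tcp_pos: [528.8, 6.6, 95.6]
tcp_rot: [3.05, 0.752, 0.0]
force: [1.3, -0.1, 1.1]
grip_width: 18.0
```

{"fn": "servo_tool", "kwargs": {"series": [[0,0,0,0,0,-8.5,1.8],[0,0,0,0,0,-17,1.8],[0,0,0,0,0,-25,1.8],[0,0,0,0,0,-33,1.8],[0,0,0,0,0,-41,1.8],[0,0,0,0,0,-49,1.8],[0,0,0,0,0,-57,1.8],[0,0,0,0,0,-65,1.8],[0,0,0,0,0,-70,1.8],[0,0,0,0,0,-70,1.8]]}}

```text
t: 20.95
tcp_pos: [528.7, 6.8, 95.5]
tcp_rot: [-2.933, 1.126, -0.0]
force: [-0.3, -0.3, 0.3]
grip_width: 17.9
```

```bash
python3 look.py 15 wrist
```

```text
21.0 [528.8   6.8  95.5] [-2.934  1.122 -0.   ] [-0.02  1.   -0.25] 18.033089307227556
```

View pics/wrist15.png

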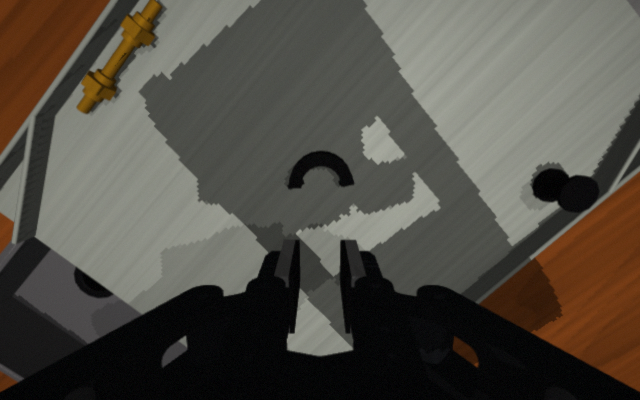

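The half ring is level and centred: ends at (295,187) and (348,185), opening toward the tool. Descending.

{"fn": "servo_tool", "kwargs": {"series": [[0,0,-2,0,0,0,1.8],[0,0,-3.5,0,0,0,1.8],[0,0,-4.5,0,0,0,1.8],[0,0,-5,0,0,0,1.8],[0,0,-5.3,0,0,0,1.8],[0,0,-5.5,0,0,0,1.8],[0,0,-5.5,0,0,0,1.8]]}}

```text
t: 21.7
tcp_pos: [529.1, 7.0, 40.7]
tcp_rot: [-2.933, 1.124, -0.001]
force: [0.2, 0.7, 0.7]
grip_width: 18.1
```

```bash
python3 look.py 16 wrist
```

```text
21.75 [529.1   7.   40.8] [-2.933e+00  1.124e+00 -1.000e-03] [1.01 0.08 0.26] 17.979381821468316
```

View pics/wrist16.png

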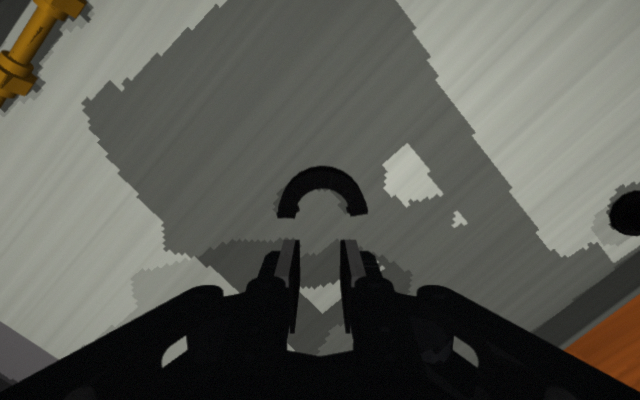

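The ends at (288,216) and (358,215) line up with the fingertips, with a gap of about 10 mm. I'll close slowly along the axis.

{"fn": "servo_tool", "kwargs": {"series": [[0.1,-0.2,0,0,0,0,1.8],[0.22,-0.33,0,0,0,0,1.8],[0.37,-0.46,0,0,0,0,1.8],[0.52,-0.6,0,0,0,0,1.8],[0.67,-0.73,0,0,0,0,1.8],[0.82,-0.86,0,0,0,0,1.8],[0.97,-1.0,0,0,0,0,1.8],[1.12,-1.13,0,0,0,0,1.8],[1.19,-1.2,0,0,0,0,1.8]]}}

```text
t: 22.65
tcp_pos: [540.9, -5.1, 40.4]
tcp_rot: [-2.933, 1.125, -0.0]
force: [0.2, 0.8, 0.5]
grip_width: 18.0
```

```bash
python3 look.py 17 wrist
```

```text
22.7 [541.   -5.1  40.4] [-2.933  1.125 -0.   ] [ 0.09 -0.93  0.35] 17.948755594046112
```

View pics/wrist17.png

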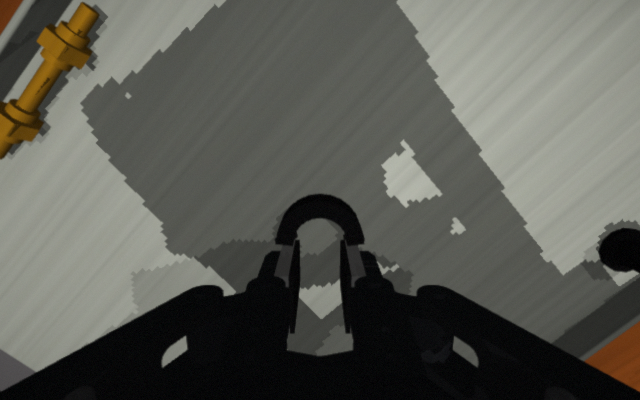

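Both ends are seated on the two fingertips. I'll work out a gentle arc (R about 100 mm) that turns the push direction to the tray's -y.

Run:
```python
import numpy as np
R=100; L=11
def P(f):
    f=np.radians(f); f0=np.radians(42)
    M=np.array([R*(np.sin(f)-np.sin(f0)),R*(np.cos(f)-np.cos(f0))])
    return M-L*np.array([np.cos(f),-np.sin(f)])
for a in (42,64):
    for i in range(1,11):
        f=a+2.2*i; p=(P(f)-P(a))/10; print(round(p[0],2),round(p[1],2),round(-2.2*i,1))
    print()
```

```text
0.31 -0.23 -2.2
0.61 -0.47 -4.4
0.9 -0.73 -6.6
1.18 -0.99 -8.8
1.45 -1.27 -11.0
1.71 -1.56 -13.2
1.96 -1.85 -15.4
2.19 -2.16 -17.6
2.42 -2.47 -19.8
2.63 -2.8 -22.0

0.2 -0.33 -2.2
0.39 -0.67 -4.4
0.56 -1.01 -6.6
0.72 -1.36 -8.8
0.87 -1.72 -11.0
1.0 -2.08 -13.2
1.12 -2.45 -15.4
1.23 -2.82 -17.6
1.32 -3.2 -19.8
1.39 -3.58 -22.0
```

{"fn": "servo_tool", "kwargs": {"series": [[0.31,-0.23,0,0,0,-2.2,1.8],[0.61,-0.47,0,0,0,-4.4,1.8],[0.9,-0.73,0,0,0,-6.6,1.8],[1.18,-0.99,0,0,0,-8.8,1.8],[1.45,-1.27,0,0,0,-11,1.8],[1.71,-1.56,0,0,0,-13.2,1.8],[1.96,-1.85,0,0,0,-15.4,1.8],[2.19,-2.16,0,0,0,-17.6,1.8],[2.42,-2.47,0,0,0,-19.8,1.8],[2.63,-2.8,0,0,0,-22,1.8]]}}

```text
t: 23.7
tcp_pos: [567.0, -33.0, 40.4]
tcp_rot: [-2.664, 1.666, 0.0]
force: [0.6, 0.3, -0.2]
grip_width: 17.9
```

```bash
python3 look.py 18 wrist
```

```text
23.75 [567.6 -33.5  40.5] [-2.662e+00  1.668e+00 -1.000e-03] [ 0.84  0.66 -0.96] 17.664779229005934
```

View pics/wrist18.png

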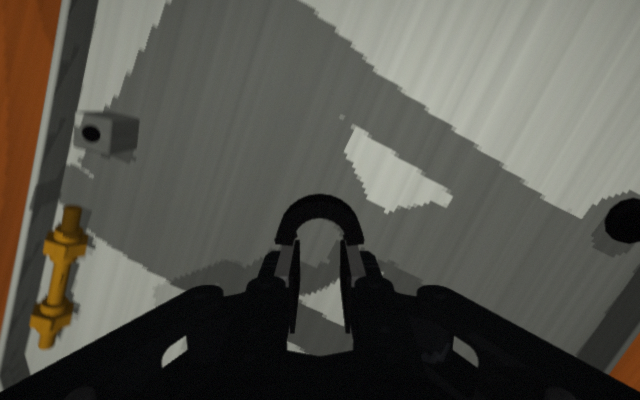

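The half ring stays seated at (319,218) and the can and shaft are well clear on the left. Now the second half of the arc.

{"fn": "servo_tool", "kwargs": {"series": [[0.2,-0.33,0,0,0,-2.2,1.8],[0.39,-0.67,0,0,0,-4.4,1.8],[0.56,-1.01,0,0,0,-6.6,1.8],[0.72,-1.36,0,0,0,-8.8,1.8],[0.87,-1.72,0,0,0,-11,1.8],[1.0,-2.08,0,0,0,-13.2,1.8],[1.12,-2.45,0,0,0,-15.4,1.8],[1.23,-2.82,0,0,0,-17.6,1.8],[1.32,-3.2,0,0,0,-19.8,1.8],[1.39,-3.58,0,0,0,-22,1.8]]}}

```text
t: 24.75
tcp_pos: [580.8, -68.7, 40.4]
tcp_rot: [-2.298, 2.142, 0.0]
force: [-0.2, 0.0, 0.1]
grip_width: 17.9
```

{"fn": "servo_tool", "kwargs": {"series": [[0.03,-0.4,0,0,0,0,1.8],[0.06,-0.9,0,0,0,0,1.8],[0.1,-1.4,0,0,0,0,1.8],[0.13,-1.9,0,0,0,0,1.8],[0.17,-2.4,0,0,0,0,1.8],[0.2,-2.9,0,0,0,0,1.8],[0.24,-3.4,0,0,0,0,1.8],[0.27,-3.9,0,0,0,0,1.8]]}}

```text
t: 25.55
tcp_pos: [583.6, -108.2, 40.5]
tcp_rot: [-2.299, 2.142, -0.0]
force: [0.2, -0.3, -0.7]
grip_width: 18.2
```

```bash
python3 look.py 19 wrist; python3 -c "
from rig import manip
print(manip.get_state()['qpos'].round(2))"
```

```text
25.6 [ 583.9 -109.    40.5] [ 2.298e+00 -2.142e+00  1.000e-03] [ 0.17 -0.66  0.45] 17.55154177711497
[-0.3   0.54  1.69 -0.    0.91  2.77]
```

View pics/wrist19.png

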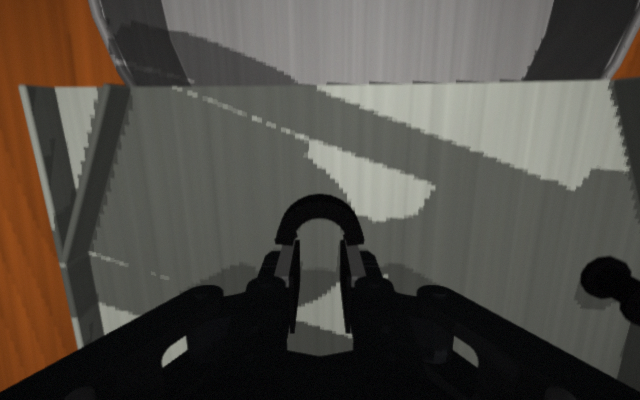

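The half ring is square to the mouth (edge at row 85). I'll push it off into the pan.

{"fn": "servo_tool", "kwargs": {"series": [[0.04,-0.5,0,0,0,0,1.8],[0.08,-1.0,0,0,0,0,1.8],[0.11,-1.5,0,0,0,0,1.8],[0.15,-2.1,0,0,0,0,1.8],[0.19,-2.7,0,0,0,0,1.8],[0.23,-3.3,0,0,0,0,1.8],[0.27,-3.9,0,0,0,0,1.8],[0.32,-4.5,0,0,0,0,1.8],[0.36,-5.1,0,0,0,0,1.8],[0.4,-5.7,0,0,0,0,1.8]]}}

```text
t: 26.6
tcp_pos: [587.6, -165.3, 40.5]
tcp_rot: [-2.298, 2.142, -0.0]
force: [0.5, 0.9, -0.1]
grip_width: 18.3
```

{"fn": "servo_tool", "kwargs": {"series": [[0.04,-0.6,0,0,0,0,1.8],[0.08,-1.2,0,0,0,0,1.8],[0.12,-1.8,0,0,0,0,1.8],[0.14,-2.0,0,0,0,0,1.8],[0.14,-2.0,0,0,0,0,1.8]]}}

```text
t: 27.1
tcp_pos: [589.1, -185.1, 40.5]
tcp_rot: [-2.298, 2.142, -0.0]
force: [0.1, -0.7, 0.1]
grip_width: 17.8
```

```bash
python3 look.py 20 wrist
```

```text
27.15 [ 589.  -184.8   40.4] [-2.298  2.142  0.   ] [ 0.07  0.05 -0.9 ] 17.85627594355752
```

View pics/wrist20.png

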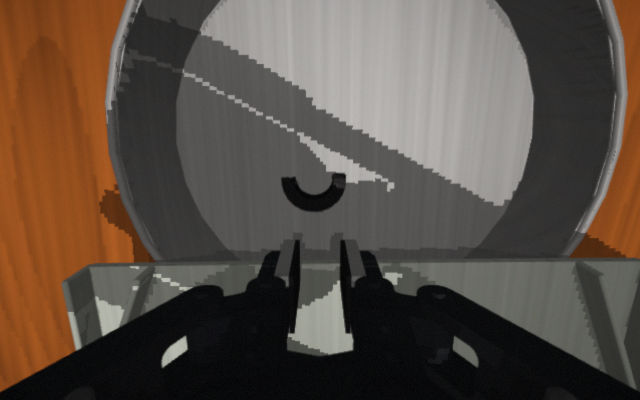

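The half ring lies in the pan at (314,192). I'll lift clear and back off so the cameras see everything.

{"fn": "servo_tool", "kwargs": {"series": [[0,0,3,0,0,0,1.8],[0,0,7,0,0,0,1.8],[0,0,12,0,0,0,1.8],[0,0,16,0,0,0,1.8],[-3,-3,17,0,0,0,1.8],[-7,-7,17,0,0,0,1.8],[-11,-10,17,0,0,0,1.8],[-14,-14,17,0,0,0,1.8],[-16,-16,17,0,0,0,1.8],[-16,-16,17,0,0,0,1.8]]}}

```text
t: 28.15
tcp_pos: [426.2, -347.4, 210.6]
tcp_rot: [2.293, -2.145, 0.0]
force: [0.2, 0.3, -0.5]
grip_width: 18.1
```

```bash
python3 look.py 21 top scene
python3 - <<'E'
import pickle
from h import *
a=pickle.load(open("d0.pkl","rb"));b=pickle.load(open("d21.pkl","rb"))
for n in ("top","scene"):
    D=cv2.absdiff(a[n]["frame"],b[n]["frame"]).max(2); print(n)
    cv2.imwrite(f"pics/full21{n}.png",b[n]["frame"])
def blobs(im,z):
    g=cv2.cvtColor(im["frame"],cv2.COLOR_BGR2GRAY)
    for c in cv2.findContours((g<60).astype(np.uint8),cv2.RETR_EXTERNAL,cv2.CHAIN_APPROX_NONE)[0]:
        x,y,w,h=cv2.boundingRect(c)
        if 4<w<20 and 4<h<20:
            p=on(im,x+w/2-.5,y+h/2-.5,z)
            if 400<p[0]<720 and abs(p[1]+20)<330: print(x,y,w,h,p.round(0))
blobs(b["top"],10)
E
```

```text
28.25 [ 428.7 -344.8  210.5] [-2.296  2.143  0.   ] [-0.02  0.08  0.25] 18.02434965339059
top
scene
350 240 5 5 [ 457. -113.   10.]
254 192 8 9 [597. 178.  10.]
```

View pics/scene21.png

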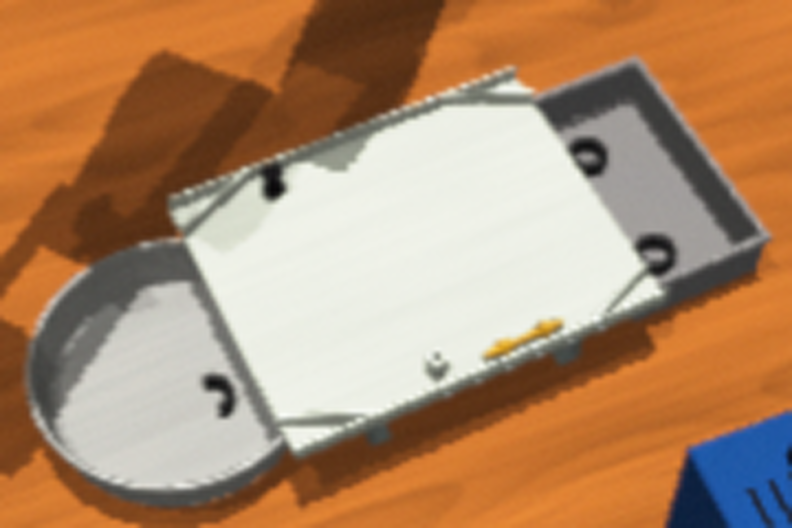

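View pics/full21top.png

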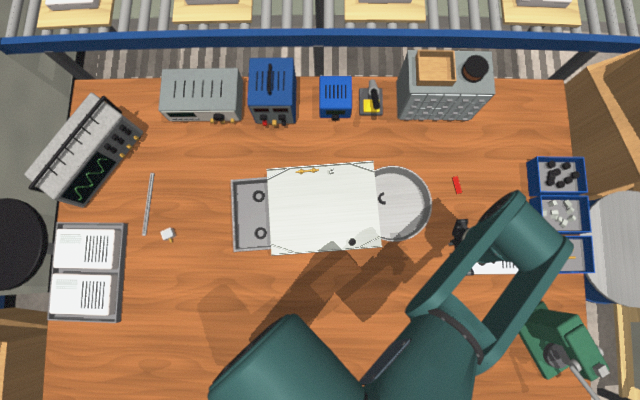

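The scene view shows both rings in the bin, at (588,157) and (656,255), and the half ring in the pan at (219,396). The can, bobbin, shaft and bench parts look unmoved, and the arm is clear. Handing in.

```bash
python3 -c "
from rig import manip
print(manip.finish_job())"
```

```text
the job is handed in; nothing more can be done
None
```

Both whole rings are in the rectangular bin and the half ring is in the round pan. I handed the job in at about 28 s of the 58 s allowed; `finish_job` gives no verdict.

**How it went:** I cradled each ring between slightly open fingertips and swept it off the +y end. The half ring I pushed by its two broken ends, along an arc and off the -y end.

**Last checks:** The final top and scene pictures show all three pieces lying in their containers and the arm clear at z of about 210 mm. I compared the can, bobbin and shaft with the first picture by eye, and the bobbin was also within a few mm by measurement. The trim bar, tuning capacitor and red core looked unmoved. The radio shell was partly hidden by the arm in the last top view, so I could not fully check it, but the tool never came down near it. Wrist force readings at the ends of moves stayed around 1–2 N, which is the sensor noise level.

**What disagreed:**
- **Fingertip height:** with the gripper opened 16–18 mm, the fingertips were about 24 mm above the reported TCP. My first pass at TCP 63 mm therefore went over ring B without moving it. I saw this in the wrist view and redid the sweep at TCP 40 mm.
- **Tray centre:** the wrist view put it about 5 mm further in +x than my first estimate from the top view.

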